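Knock the clamp wedge home with the soft mallet

TASK

Take the soft-faced mallet from the tool mat (not the steel hammer) and tap the red wedge sideways into the clamp fixture: start it with one tap that drives it only part of the way, draw the mallet clear of it, then tap again until the wedge goes no further and the inlet block is clamped tight. Then lay the mallet down flat on the tool mat without dropping it; strike the wedge only with the mallet, and leave the steel hammer, the wrench and the bottle where they are.

Things in the scene. Friction and masses are not known exactly. Their poses are not given: they have to be found in the camera images.
- mallet_head (a point): Soft-faced mallet, 236 mm long, 0.3 kg, flat on the mat. Point: centre of its round black head (32 mm across, 16 mm above the mat). Head lies along y, white faces 50 mm away at +y and -y, both alike; z up. Dark blue handle runs from the head towards -x, ending at x = -220 mm. Grip it at x = -45 mm (balance point, clear of the head): there it is 22 mm wide (y), 26 mm tall, centred at head-centre height.
- wedge: Red steel wedge in the fixture; slides level along its own line only, its nose between the jaws. Origin: centre of its upright struck face, 36 mm wide and 36 mm tall, 60 mm above the bench, on a head 16 mm thick. +y is the way to drive it, x is across, z up. It drags with about 6 N and stays where it is left.
- fixture: Grey clamp fixture bolted to the bench, plate 205 x 120 mm, dark steel jaws 80 mm high, aluminium inlet block with brass fittings up to 102 mm. Origin: on the bench under the wedge's line; axes as the wedge's (x towards the block). The struck face starts at y = -100 to -90 mm; fully home, on a hard stop, it is at y = -60 mm, the back of the red head 2 mm from the dark jaw.
- tool_mat: Blue-green tool mat fixed to the bench, 300 x 460 mm (x, y), 3 mm thick, origin at the centre of its underside. Mallet, steel hammer and wrench lie on it side by side, handles towards the robot, in any order.
- steel_hammer: Steel hammer with a wooden handle, 260 mm long, 26 mm high, lying on the mat; not to be used. Origin at the middle of its length, on its underside, +x from handle to head; the head is 117 mm ahead of it and reaches 48 mm to -y and 40 mm to +y.
- wrench: Flat steel wrench, 200 mm long, 40 mm wide at most and 8 mm thick, lying on the mat; not to be used. Origin at the middle of its length, on its underside.
- bottle: Amber bottle with a blue cap, 68 mm across and 170 mm high, standing on the bench on the far side of the fixture from the mat; leave it. Origin at the centre of its underside.

How it is judged (in metres and radians):
On the way, in this order (a step that is already met when the one before it is completed fails the run):
1. a first tap has driven the wedge in by at least 5 mm, it still has at least 6 mm to go, and the mallet is drawn clear of it (head centre more than 66 mm from the struck face's centre) (distance of wedge from where it was at the start of the episode above 0.005 m and y of wedge in the frame of fixture below -0.066 m and distance between mallet_head and wedge above 0.066 m), for 0.05 s.
2. the wedge is home, within 3 mm (y of wedge in the frame of fixture above -0.063 m), for 0.1 s.
At the end, for the whole second after the job is handed in: The wedge is home: its struck face within 3 mm of the stop (y above -63 mm in the fixture's frame). The mallet lies flat on the mat: its head's centre over the mat (to 10 mm beyond its edges), less than 27 mm above the bench, tilted less than 10 degrees (y of wedge in the frame of fixture above -0.063 m and x of mallet_head in the frame of tool_mat between -0.16 and 0.16 m and y of mallet_head in the frame of tool_mat between -0.24 and 0.24 m and height (world z) of mallet_head below 0.027 m and angle between mallet_head's own z axis and vertical below 0.17 rad); the robot touches nothing.
It fails at once if the robot touches the wedge itself (contact force between any of the fingers, the arm and wedge above 1 N).
It fails at once if the wedge is struck with the steel hammer or the wrench (contact force between any of steel_hammer, wrench and wedge above 0.5 N).
It fails at once if the steel hammer, the wrench or the bottle is moved by more than 30 mm (distance of any of steel_hammer, wrench, bottle from where it was at the start of the episode above 0.03 m).
It fails at once if the mallet is dropped (out of the fingers while its head's centre is more than 50 mm above the bench) (height (world z) of mallet_head above 0.05 m and contact force between the fingers and mallet below 0.3 N).
It also fails if it takes over 43 s, if anything falls off the work surface, if the arm or the gripper's body presses on something with over 40 N, if the wrist force passes 120 N, or if a joint passes its speed limit or range.

ROBOT

A 7-joint arm with a two-finger parallel gripper is mounted at the origin on the work surface. World frame = base frame: x ahead of the robot, y to its left, z up, the work surface at z = 0. Lengths are in m, angles in degrees, forces in N, time in s.
With the tool pointing down it reaches from about 0.425 to 1.025 m from the base axis. Payload 3.6 kg.
Tool frame: the origin (TCP) lies midway between the tips of the shut fingers; the grasp point (between the pads) lies 19 mm behind it; z points along the fingers, y is the line along which they close (so a half turn about z gives the same grasp; the last joint's range is limited). The gripper opens to 85 mm and grips with 20 to 120 N. Pads are 22 mm wide; open, the fingers measure 114 mm over their backs; the gripper's body (76 mm by 85 mm) begins 54 mm behind the grasp point. The pads swing forward as they close: fully open they stand 13 mm farther back than shut.
Start: joints at [-72.852, 33.873, 2.773, 92.16, -1.908, 54.013, -1.931], TCP at [0.278, 0.67, 0.231] pointing down, gripper open.
Joint ranges: [-153.93, 153.93], [-27.13, 128.08], [-72.61, 78.16], [10.71, 143.7], [-87.88, 267.88], [4.46, 118.87], [-176.78, 176.78]. Speed limits (degrees/s): [147.25, 147.25, 180, 180, 180, 180, 180].

INTERFACE

Orientations are given as a 3x3 rotation matrix whose columns are the frame's x, y, z axes.
In Python, from station import * gives the robot as it stands. The module is installed in compiled form; this text tells all that it offers. Calls block until the motion is done:
- reach(position, orientation): joint-space move of the TCP to a pose.
- move_linear(position, frame=None, rate=0.15, guard=None): straight line of the TCP; frame=None keeps the orientation; rate is the mean speed in m/s. With guard (N) it stops when the force on the tool has changed by that much, and returns True; else False.
- set_joints(angles): joint-space move.
- open_gripper() and grab(): open the fingers fully, or close them until they stop; the grip force is fixed at half the most.
- pause(seconds).
- ik(position, orientation): joint angles nearest the present ones, or None.
- camera(name): name is "scene" or "side" or "wrist"; returns (picture, depth): 384x512x3 uint8, red, green, blue; 384x512 float32, m along the optical axis (not along the pixel's ray), 0 where there is no reading.
- camera_params(name): a dict with "camera_matrix" (3x3 intrinsics, pixels), "k1" (the pictures are not rectified: a ray, as slopes to the right and down, at radius r is drawn at 1 + k1 r^2 times it, then the intrinsics apply), "extrinsics" (4x4, takes a point from world to camera coordinates); the wrist camera has in their place "T_tool_cam" (4x4, takes a point from camera to tool coordinates, whose origin is the TCP and whose axes are the flange's). Camera axes: x right, y down, z forward; pixel columns grow to the right and rows downward; lengths in m; the calibration is good to about 2 mm. A picture is of the moment at which its call begins: read the wrist's pose just before it. camera_params takes no time and is no camera call.
A pose or a line that the arm cannot do raises PlanningError and nothing moves.
- finish_job(): hands the job in; it is judged then, once.
Readings, each from a call of its own:
- read_t(): time.
- read_joints(): joint angles.
- read_joint_vel(): joint speeds.
- read_tau(): joint torques, N m.
- read_eef_pos(): TCP position.
- read_ee_rot(): TCP orientation.
- read_wrist_force(): force on the tool from outside, world axes, zero at the start.
- read_ft_torque(): the same for the moment, N m.
- read_width(): opening from 0.0 (shut) to 1.0 (fully open).
- read_finger_force(): force on a finger pad.
Only numpy, scipy, OpenCV 4.12 (cv2) and the standard library are available. Lean on these libraries where they do the work, as an engineer would, in place of code of your own. Each camera call takes 0.05 s, during which the arm holds its last target. There are 200 camera calls.

## Working session

There is one attempt and no reset: what is moved stays moved. The work goes in short steps, each a Python script; the robot and the scene stay as the last script left them, time stands still between calls to the robot, and variables do not carry over. Pictures are saved under pics/ and viewed, at most 10 in all, crops included, and the job is handed in when it is done.

```bash
mkdir -p pics; cat > h.py <<'E'
from station import *
import numpy as np, cv2
def cam(name):
    if name=="wrist":
        p=np.array(read_eef_pos());R=np.array(read_ee_rot())
        im,d=camera(name);P=camera_params(name)
        T=np.eye(4);T[:3,:3]=R;T[:3,3]=p
        Twc=T@np.array(P["T_tool_cam"])
    else:
        im,d=camera(name);P=camera_params(name)
        Twc=np.linalg.inv(np.array(P["extrinsics"]))
    return im,d,np.array(P["camera_matrix"]),P["k1"],Twc
def slopes(K,k1,uv):
    uv=np.atleast_2d(np.asarray(uv,float))
    return cv2.undistortPoints(uv[:,None],K,np.array([k1,0,0,0,0.]))[:,0]
def onplane(K,k1,T,uv,z):
    s=slopes(K,k1,uv);d=np.c_[s,np.ones(len(s))]@T[:3,:3].T
    return T[:3,3]+d*((z-T[2,3])/d[:,2])[:,None]
def cloud(d,K,k1,T,mask):
    v,u=np.nonzero(mask&(d>0));s=slopes(K,k1,np.c_[u,v])
    return (np.c_[s,np.ones(len(s))]*d[v,u][:,None])@T[:3,:3].T+T[:3,3]
E
python3 - <<'E'
from h import *
a=[]
for n in("scene","side"):
    im,d,K,k1,T=cam(n); np.savez(n,im=im,d=d,K=K,k1=k1,T=T); a.append(im)
    print(n,T.round(3).tolist(),K.round(1).tolist(),k1)
    cv2.imwrite(f"pics/{n}0.png",im[:,:,::-1])
print(read_t(),read_ee_rot(),read_wrist_force())
P=camera_params("wrist");print(P)
E
```

```text
scene [[0.749, 0.549, -0.37, 0.905], [0.662, -0.608, 0.438, -0.404], [0.016, -0.573, -0.819, 0.875], [0.0, 0.0, 0.0, 1.0]] [[409.4, 0.0, 258.9], [0.0, 409.4, 189.9], [0.0, 0.0, 1.0]] -0.07781640340646787
side [[0.784, -0.391, 0.483, 0.013], [-0.621, -0.515, 0.591, -0.616], [0.018, -0.763, -0.647, 0.78], [0.0, 0.0, 0.0, 1.0]] [[360.7, 0.0, 244.4], [0.0, 360.7, 191.7], [0.0, 0.0, 1.0]] -0.01500469855878022
0.1 [[-9.23864332e-01  3.82719573e-01 -6.51955321e-04]
 [ 3.82720106e-01  9.23862362e-01 -1.91241885e-03]
 [-1.29603144e-04 -2.01633198e-03 -9.99997959e-01]] [-0.30119472  0.69345737  1.46993814]
{'camera_matrix': array([[302.7876095 ,   0.        , 255.82976663],
       [  0.        , 302.7876095 , 190.80813075],
       [  0.        ,   0.        ,   1.        ]]), 'k1': -0.07661291739108735, 'T_tool_cam': array([[ 1.59711055e-04, -9.52331217e-01, -3.05065941e-01,
         7.69963622e-02],
       [ 9.99999752e-01,  3.61231500e-04, -6.04135020e-04,
         1.12453262e-04],
       [ 6.85536066e-04, -3.05065768e-01,  9.52331039e-01,
        -1.42731680e-01],
       [ 0.00000000e+00,  0.00000000e+00,  0.00000000e+00,
         1.00000000e+00]])}
```

View pics/scene0.png

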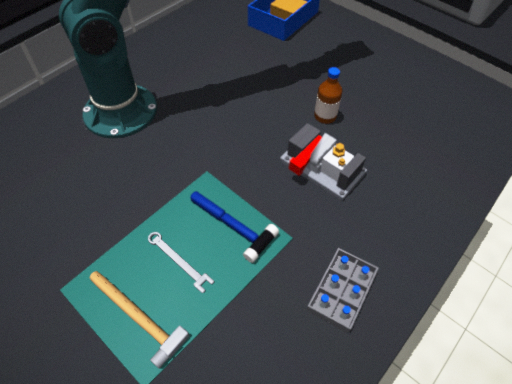

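View pics/side0.png

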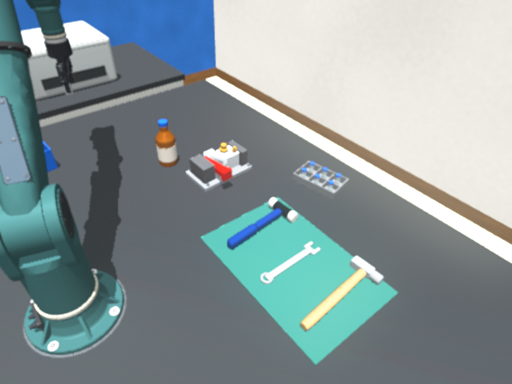

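The scene view shows the mallet (blue handle, white faces at about (250,254) and (273,231)) at the fixture end of the mat, with the wrench and hammer beyond it. The red wedge head is at about (298,166), its face towards the mat. The bottle is behind the fixture.

```bash
cat > meas.py <<'E'
from h import *
def load(n):
    z=np.load(n+".npz");return z["im"],z["d"],z["K"],float(z["k1"]),z["T"]
for n in("scene","side"):
    im,d,K,k1,T=load(n);hsv=cv2.cvtColor(im,cv2.COLOR_RGB2HSV);H,S,V=[hsv[:,:,i].astype(int) for i in range(3)]
    full=cloud(d,K,k1,T,np.ones(d.shape,bool)); 
    W=np.full(d.shape+(3,),np.nan);W[d>0]=full
    teal=(H>75)&(H<95)&(S>120)&(V>60)&(abs(W[...,2])<.02)
    c=max(cv2.findContours(teal.astype(np.uint8),0,2)[0],key=cv2.contourArea)[:,0]
    r=cv2.minAreaRect((onplane(K,k1,T,c,.003)[:,:2]*1000).astype(np.float32));print(n,"mat",r)
    box=cv2.boxPoints(r)/1000; 
    inmat=np.zeros(d.shape,np.uint8);cv2.fillPoly(inmat,[cv2.convexHull(c)],1);inmat=cv2.dilate(inmat,np.ones((15,15)))>0
    blue=(H>105)&(H<130)&(S>150)&inmat
    P=cloud(d,K,k1,T,blue);P=P[P[:,2]<.06];m=P.mean(0);w=np.linalg.svd((P-m)[:,:2],full_matrices=False)[2][0];w*=np.sign(w[0])
    t=(P-m)[:,:2]@w;print(" handle mean",m.round(4),"ang",np.degrees(np.arctan2(w[1],w[0])).round(2),"ext",t.min().round(3),t.max().round(3),"ztop",np.percentile(P[:,2],98).round(4))
    e=m[:2]+w*t.min();print(" handle end",e.round(4),"head est",(e+.22*w).round(4))
    near=np.linalg.norm(W[...,:2]-(e+.22*w),axis=-1)<.09
    wh=(S<50)&(V>150)&near&inmat
    k,lab,st,ce=cv2.connectedComponentsWithStats(wh.astype(np.uint8))
    for i in range(1,k):
        if st[i,4]>25:
            Q=W[lab==i];print(" white",ce[i].round(1),st[i,4],np.nanmean(Q,0).round(4),"top",np.nanpercentile(Q[:,2],97).round(4),onplane(K,k1,T,ce[i],.019)[0].round(4))
    red=((H<6)|(H>174))&(S>150)&(V>60)
    P=cloud(d,K,k1,T,red);P=P[(P[:,2]>.03)&(P[:,2]<.11)]
    print(" red n",len(P),"z",np.percentile(P[:,2],[2,50,90,98]).round(4))
    top=P[(P[:,2]>np.percentile(P[:,2],97)-.006)]
    r=cv2.minAreaRect((top[:,:2]*1000).astype(np.float32));print(" red top",r,cv2.boxPoints(r).round(1).tolist())
    np.save(n+"_red",P)
    am=(H>5)&(H<20)&(S>130)&(V<190)&~inmat
    P=cloud(d,K,k1,T,am);P=P[(P[:,2]>.03)&(P[:,2]<.2)&(P[:,0]<1.1)];print(" bottle-ish",np.median(P,0).round(3))
    f=W[(W[...,2]>.004)&(W[...,2]<.02)&(S<60)&(V>90)&~inmat];
    if len(f):print(" plate",len(f),np.nanmedian(f,0).round(3))
for n in("scene","side"):
    im=load(n)[0];x,y=((265,125),(170,125))[n=="side"]
    cv2.imwrite(f"pics/c_{n}.png",cv2.resize(im[y:y+75,x:x+100,::-1],(800,600),interpolation=cv2.INTER_CUBIC))
E
python3 meas.py
```

```text
scene mat ((511.9400634765625, -216.11398315429688), (459.6242370605469, 299.32861328125), 89.1328125)
 handle mean [ 0.5094 -0.0676  0.0288] ang 3.97 ext -0.102 0.102 ztop 0.0355
 handle end [ 0.4078 -0.0747] head est [ 0.6272 -0.0595]
 white [272.1 228.7] 91 [ 0.6211 -0.0155  0.0303] top 0.0357 [ 0.6173 -0.0104  0.019 ]
 white [250.4 253.1] 105 [ 0.626  -0.0973  0.0313] top 0.0354 [ 0.622  -0.0928  0.019 ]
 red n 472 z [0.0463 0.07   0.0771 0.0796]
 red top ((551.8212280273438, 196.5038299560547), (33.857479095458984, 111.59203338623047), 7.016420364379883) [[528.2000122070312, 249.8000030517578], [541.7999877929688, 139.10000610351562], [575.4000244140625, 143.1999969482422], [561.7999877929688, 253.89999389648438]]
 bottle-ish [0.486 0.385 0.105]
 plate 1108 [0.797 0.022 0.012]
side mat ((509.7544250488281, -218.3533172607422), (458.24560546875, 296.27813720703125), 89.30029296875)
 handle mean [ 0.4928 -0.0726  0.0291] ang 4.22 ext -0.09 0.116 ztop 0.0358
 handle end [ 0.4029 -0.0792] head est [ 0.6223 -0.063 ]
 white [272. 201.] 65 [ 0.6154 -0.0161  0.0269] top 0.037 [ 0.6217 -0.0098  0.019 ]
 white [292.1 215.6] 99 [ 0.6211 -0.1006  0.0251] top 0.0355 [ 0.626  -0.0964  0.019 ]
 red n 204 z [0.0473 0.0709 0.0779 0.0803]
 red top ((545.8182373046875, 176.8240966796875), (31.705917358398438, 83.60659790039062), 16.674650192260742) [[518.5999755859375, 212.3000030517578], [542.5999755859375, 132.1999969482422], [573.0, 141.3000030517578], [549.0, 221.39999389648438]]
 bottle-ish [0.469 0.381 0.104]
 plate 3140 [0.796 0.262 0.008]
```

```bash
cat >> h.py <<'E'
def down(yaw): # mallet/tool yaw in deg: tool y = mallet y, tool x = -mallet x
    c,s=np.cos(np.radians(yaw)),np.sin(np.radians(yaw))
    return np.array([[-c,-s,0],[-s,c,0],[0,0,-1.]])
E
python3 - <<'E'
from h import *
p=np.array(read_eef_pos());move_linear(p+[0,0,.08],rate=.25)
reach([.57,.04,.29],down(4));print(read_t(),read_joints())
im,d,K,k1,T=cam("wrist");np.savez("wrist",im=im,d=d,K=K,k1=k1,T=T)
cv2.imwrite("pics/w1.png",im[:,:,::-1])
E
```

```text
3.0333 [-20.27924338  19.43214397  15.17044671 109.38035275  -6.37968306
  51.97918173  92.10607963]
```

View pics/w1.png

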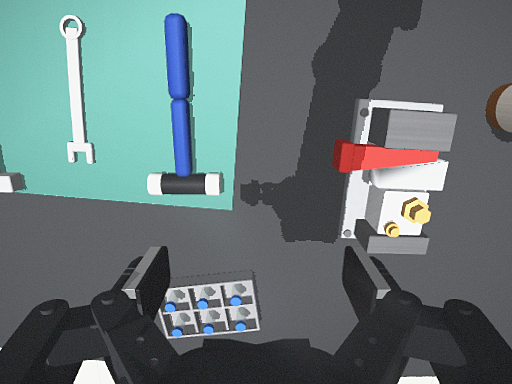

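The wrist view shows the mallet head centred at about (185,184) between its white faces. The red wedge head is at about (344,155), with its body running right into the jaws. I'll measure both from this view.

```bash
python3 - <<'E'
from h import *
z=np.load("wrist.npz");im,d,K,k1,T=z["im"],z["d"],z["K"],float(z["k1"]),z["T"]
hsv=cv2.cvtColor(im,cv2.COLOR_RGB2HSV);H,S,V=[hsv[:,:,i].astype(int) for i in range(3)]
W=np.full(d.shape+(3,),np.nan);W[d>0]=cloud(d,K,k1,T,d>0)
U,Vv=np.meshgrid(np.arange(512),np.arange(384))
wh=(S<60)&(V>150)&(U>130)&(U<235)&(Vv>160)&(Vv<205)
k,lab,st,ce=cv2.connectedComponentsWithStats(wh.astype(np.uint8))
c=[ce[i] for i in range(1,k) if st[i,4]>60];print(c,[st[i].tolist() for i in range(1,k) if st[i,4]>60])
for i in range(1,k):
    if st[i,4]>60:
        Q=W[lab==i];print("white y-ext",np.nanpercentile(Q,[1,99],axis=0).round(4).tolist())
w=onplane(K,k1,T,c,.022);w=w[np.argsort(w[:,1])];print(w.round(4),"mid",w.mean(0).round(4),"len",np.linalg.norm(w[1]-w[0]),"yaw",np.degrees(np.arctan2(-(w[1]-w[0])[0],(w[1]-w[0])[1])))
blue=(H>105)&(H<130)&(S>150)&(U>150)&(U<200)&(Vv<180)
v,u=np.nonzero(blue);P=onplane(K,k1,T,np.c_[u,v],.022);m=P.mean(0);a=np.linalg.svd((P-m)[:,:2],full_matrices=False)[2][0];a*=np.sign(a[0]);t=(P-m)[:,:2]@a
print("handle",m.round(4),np.degrees(np.arctan2(a[1],a[0])),"end",(m[:2]+a*t.min()).round(4),"head",(m[:2]+a*(t.min()+.22)).round(4))
red=((H<7)|(H>173))&(S>120)&(V>50)&(U>300)
P=W[red];P=P[np.isfinite(P[:,0])];print("red n",len(P),np.percentile(P,[1,50,99],axis=0).round(4).tolist())
for lo in np.arange(.125,.27,.008):
    q=P[(P[:,1]>lo)&(P[:,1]<lo+.008)]
    if len(q)>5:print(lo.round(3),len(q),"x",np.percentile(q[:,0],[3,97]).round(4),"z",np.percentile(q[:,2],[3,50,97]).round(4))
g=W[(W[...,2]<.02)&(W[...,2]>.005)&(S<50)&(V>120)&(U>335)&(U<460)&(Vv>90)&(Vv<250)]
r=cv2.minAreaRect((g[:,:2]*1000).astype(np.float32));print("plate",r,np.median(g[:,2]),cv2.boxPoints(r).tolist())
cv2.imwrite("pics/w1c.png",cv2.resize(im[90:265,320:470,::-1],(514,600),interpolation=cv2.INTER_CUBIC))
E
```

```text
[array([154.        , 183.53511706]), array([211.878125, 183.978125])] [[147, 173, 16, 22, 299], [205, 173, 15, 23, 320]]
white y-ext [[0.6083, -0.1083, 0.0187], [0.6387, -0.0886, 0.0359]]
white y-ext [[0.6029, -0.0267, 0.002], [0.642, -0.0077, 0.0362]]
[[ 0.624  -0.101   0.022 ]
 [ 0.6188 -0.0182  0.022 ]] mid [ 0.6214 -0.0596  0.022 ] len 0.082961955215058 yaw 3.613679302768995
handle [ 0.4946 -0.0661  0.022 ] 3.564212907270845 end [ 0.4028 -0.0718] head [ 0.6224 -0.0582]
red n 2149 [[0.5397, 0.1407, 0.0444], [0.5531, 0.1814, 0.0712], [0.5735, 0.2629, 0.0792]]
0.133 82 x [0.5415 0.5643] z [0.0458 0.0618 0.0767]
0.141 333 x [0.5396 0.5733] z [0.0467 0.0771 0.0793]
0.149 173 x [0.5396 0.5731] z [0.0523 0.078  0.0792]
0.157 139 x [0.5431 0.5717] z [0.0576 0.0711 0.0728]
0.165 168 x [0.5428 0.5717] z [0.0539 0.071  0.0723]
0.173 173 x [0.5426 0.5709] z [0.0503 0.0711 0.0726]
0.181 154 x [0.5423 0.5689] z [0.0578 0.071  0.0724]
0.189 140 x [0.542  0.5672] z [0.0645 0.0711 0.0731]
0.197 116 x [0.5438 0.5658] z [0.0698 0.0712 0.0727]
0.205 112 x [0.5431 0.5643] z [0.0694 0.0709 0.0723]
0.213 103 x [0.5426 0.5624] z [0.0698 0.0711 0.0723]
0.221 100 x [0.5421 0.5607] z [0.0697 0.071  0.0727]
0.229 91 x [0.5423 0.559 ] z [0.0694 0.071  0.0721]
0.237 81 x [0.5418 0.5581] z [0.0696 0.0708 0.0723]
0.245 79 x [0.5415 0.5562] z [0.0695 0.071  0.0721]
0.253 68 x [0.5401 0.5543] z [0.0699 0.071  0.0793]
0.261 36 x [0.5422 0.5536] z [0.0696 0.0711 0.0719]
plate ((587.2440795898438, 234.24742126464844), (205.09109497070312, 119.36864471435547), 1.6556490659713745) 0.019359761242785573 [[483.01690673828125, 290.94403076171875], [486.46575927734375, 171.62521362304688], [691.4712524414062, 177.55081176757812], [688.0223999023438, 296.86962890625]]
```

View pics/w1c.png

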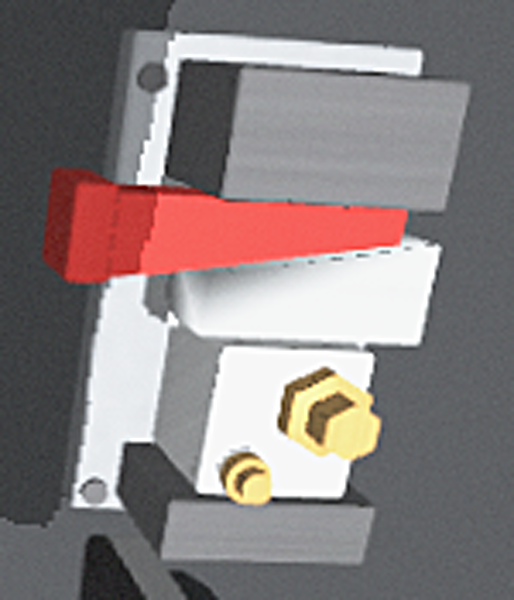

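The wedge face centre is about (0.5565, 0.140, 0.060) with fixture yaw 1.7°. The mallet head is at (0.622, -0.059) with yaw 3.6°. Next I grasp, lift and go to the stand-off pose.

```bash
cat >> h.py <<'E'
HEAD=np.array([.622,-.059]);YM=3.6;YF=1.66
FACE=np.array([.5565,.1395]);u=np.array([-np.sin(np.radians(YF)),np.cos(np.radians(YF))])
ZG=.008
def tcp_for(head,yaw,dz=0): # tool pose putting the mallet head at xy, lifted dz
    a=np.radians(yaw);return np.r_[head-.045*np.array([np.cos(a),np.sin(a)]),ZG+dz]
def head_at(s,off=np.zeros(2)): return tcp_for(FACE+(s-.05)*u+off,YF,.041) # s: mallet face past starting wedge face
E
python3 - <<'E'
from h import *
g=tcp_for(HEAD,YM)
reach(g+[0,0,.10],down(YM));print(move_linear(g,rate=.12,guard=15),read_eef_pos())
grab();print(read_width(),read_finger_force(),read_t())
move_linear(g+[0,0,.06],rate=.12)
s=head_at(-.035);move_linear(s+[0,0,.02],frame=down(YF),rate=.15);move_linear(s)
print(read_width(),read_finger_force(),read_t(),read_eef_pos(),s,read_wrist_force())
for n in("wrist","scene"):
    im,d,K,k1,T=cam(n);np.savez(n+"2",im=im,d=d,K=K,k1=k1,T=T)
    cv2.imwrite(f"pics/{n}2.png",im[:,:,::-1])
a=cv2.imread("pics/wrist2.png");b=cv2.imread("pics/scene2.png")[100:292,150:406]
cv2.imwrite("pics/both2.png",np.hstack([cv2.resize(a,(400,300)),cv2.resize(b,(400,300))]))
E
```

```text
False [ 0.57770358 -0.06186832  0.00863514]
0.2450698499245835 59.78926062583923 5.5167
0.24260152799860488 58.90906870365143 7.475 [0.5136249  0.05209838 0.04845925] [0.5139812  0.05323209 0.049     ] [-0.17089702  0.0780826  -2.19438304]
```

View pics/both2.png

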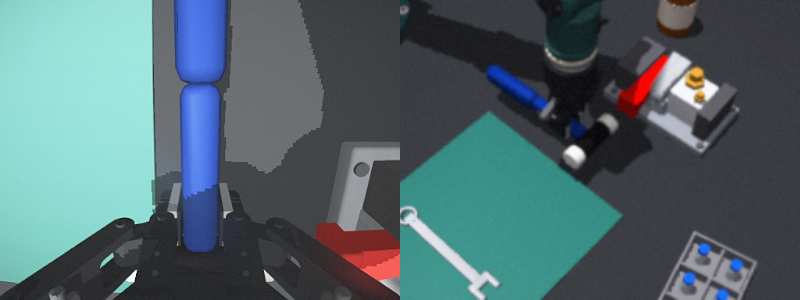

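The left half (wrist view) shows the handle straight between the pads. The right half (scene view) shows the mallet level, its near white face at about (607,125) pointing at the red wedge face at about (630,97). I'll check the head position by rays, then make the first tap if it is within tolerance.

```bash
cat >> h.py <<'E'
def whites(n,z,c,r=.1):
    im,d,K,k1,T=n if isinstance(n,tuple) else cam(n)
    hsv=cv2.cvtColor(im,cv2.COLOR_RGB2HSV);S,V=hsv[...,1].astype(int),hsv[...,2].astype(int)
    W=np.full(d.shape+(3,),np.nan);W[d>0]=cloud(d,K,k1,T,d>0)
    m=(S<55)&(V>140)&(np.linalg.norm(W[...,:2]-c,axis=-1)<r)&(abs(W[...,2]-z)<.03)
    k,lab,st,ce=cv2.connectedComponentsWithStats(m.astype(np.uint8))
    out=[]
    for i in range(1,k):
        if st[i,4]>30:
            Q=W[lab==i];out.append(Q.mean(0));print("  white",ce[i].round(0),st[i,4],Q.mean(0).round(4),"top",np.percentile(Q[:,2],97).round(4))
    return np.array(out)
def redface(n):
    im,d,K,k1,T=cam(n);hsv=cv2.cvtColor(im,cv2.COLOR_RGB2HSV);H,S=hsv[...,0].astype(int),hsv[...,1].astype(int)
    P=cloud(d,K,k1,T,((H<7)|(H>173))&(S>120));P=P[(abs(P[:,0]-.555)<.03)&(P[:,1]>.1)&(P[:,1]<.3)&(P[:,2]>.075)&(P[:,2]<.083)]
    return len(P),np.percentile(P[:,1],[3,50,97]).round(4)
E
python3 - <<'E'
from h import *
z=np.load("scene2.npz");n=(z["im"],z["d"],z["K"],float(z["k1"]),z["T"])
whites(n,.06,FACE-.085*u)
print("want head",FACE-.085*u, "redface",redface("scene"))
E
```

```text
white [283. 177.] 42 [0.562  0.0942 0.0722] top 0.0764
  white [262. 198.] 97 [0.5629 0.0127 0.0713] top 0.0774
want head [0.55896232 0.05453567] redface (85, array([0.1421, 0.1503, 0.2209]))
```

```bash
python3 - <<'E'
from h import *
print(move_linear(head_at(.017,[-.002,0]),rate=.15,guard=40),read_eef_pos(),read_wrist_force())
move_linear(head_at(-.035),rate=.15);pause(.2)
print(read_width(),read_finger_force(),read_t());print(redface("scene"))
whites("scene",.06,FACE-.085*u)
E
```

```text
False [0.51031385 0.10553482 0.04924494] [-0.68493002 -0.41899541 -2.25786301]
0.24445108580734357 60.489925146102905 8.825
(81, array([0.1597, 0.1679, 0.2259]))
  white [284. 176.] 39 [0.5622 0.0972 0.0719] top 0.0761
  white [263. 197.] 97 [0.5629 0.0152 0.071 ] top 0.0763
```

The first tap moved the wedge 17.6 mm, and the mallet is drawn clear. The second tap runs until it stops.

```bash
python3 - <<'E'
from h import *
r=move_linear(head_at(.055,[-.002,0]),rate=.1,guard=20);f=read_wrist_force();p=read_eef_pos()
print(r,p,f,"s~",np.dot(np.array(p)[:2]-head_at(0)[:2],u))
move_linear(head_at(-.02),rate=.15)
print(read_width(),read_finger_force(),read_t());print(redface("scene"))
whites("scene",.06,FACE-.07*u)
im,d,K,k1,T=cam("scene");cv2.imwrite("pics/s3.png",cv2.resize(im[100:228,220:390,::-1],(797,600)))
E
```

```text
True [0.50917143 0.12318598 0.04847755] [-0.04530758 -1.86449686 -1.22612437] s~ 0.03506386177193119
0.24506683742452312 61.5160346031189 10.1583
(86, array([0.174 , 0.1844, 0.227 ]))
  white [288. 173.] 39 [0.5618 0.1118 0.0725] top 0.0761
  white [267. 193.] 97 [0.5624 0.0303 0.0708] top 0.0756
```

View pics/s3.png

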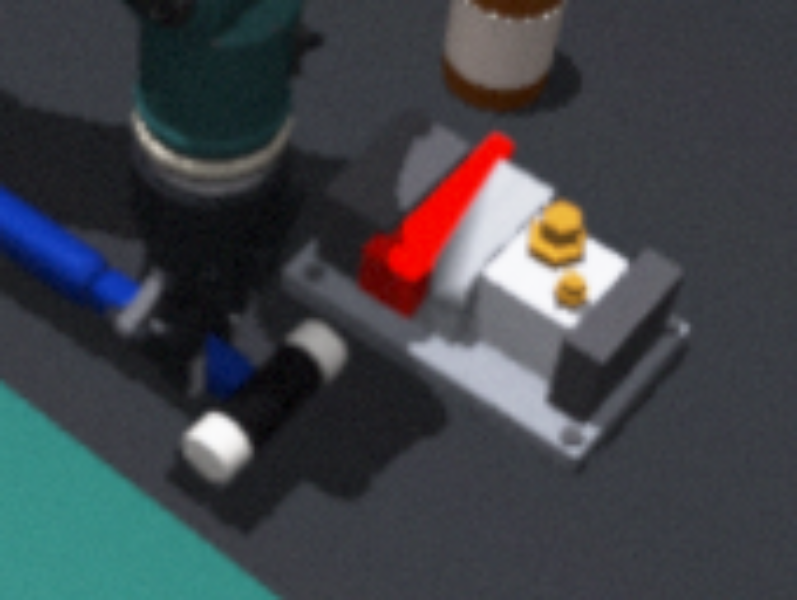

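The picture shows the red head at about (390,275), up against the dark jaw, with the mallet drawn back at (265,400). Total travel is about 33 mm, which matches the predicted home position. I'll do one firmer confirming tap, then lay the mallet down.

```bash
python3 - <<'E'
from h import *
r=move_linear(head_at(.055,[-.002,0]),rate=.1,guard=30);p=read_eef_pos()
print(r,p,"s~",np.dot(np.array(p)[:2]-head_at(0)[:2],u))
move_linear(head_at(-.035),rate=.15);print(redface("scene"),read_t(),read_finger_force())
g=tcp_for(HEAD,YM)
move_linear(head_at(-.035)+[0,0,.02],rate=.12)
move_linear(g+[0,0,.06],frame=down(YM),rate=.12);pause(.2)
whites("scene",.079,HEAD)
print(move_linear(g+[0,0,.012],rate=.08,guard=8),read_eef_pos(),read_wrist_force())
print(move_linear(g+[0,0,-.001],rate=.02,guard=5),read_eef_pos(),read_wrist_force())
im,d,K,k1,T=cam("side");cv2.imwrite("pics/s4.png",cv2.resize(im[170:300,200:370,::-1],(785,600)))
print(read_t())
E
```

```text
True [0.50800737 0.12360032 0.04839295] s~ 0.03551174473347984
(88, array([0.1745, 0.1836, 0.2283])) 11.6 62.493653297424316
  white [273. 216.] 53 [ 0.6234 -0.0174  0.0915] top 0.095
  white [250. 241.] 124 [ 0.6256 -0.0993  0.0904] top 0.095
False [ 0.57718562 -0.06195538  0.01984102] [-0.22344706 -1.04362517 -2.21038049]
True [ 0.57706245 -0.06176263  0.00846802] [-0.17826807  0.43839395  4.11062075]
14.7833
```

View pics/s4.png

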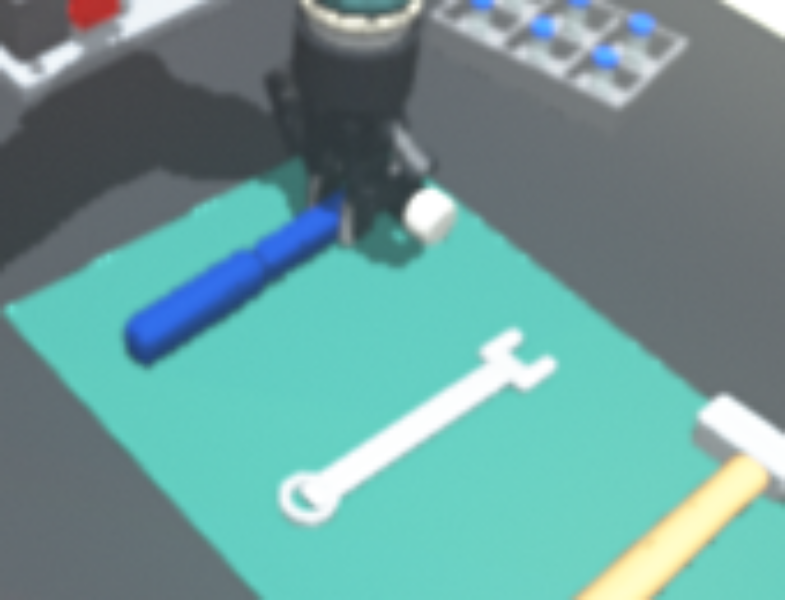

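The mallet is back on the mat (handle end at about (145,345), head at about (430,215)) and bearing on it. The second firm tap gave the same stop position to within 0.5 mm, so the wedge is home. I'll release, retreat and check.

```bash
python3 - <<'E'
from h import *
open_gripper();p=np.array(read_eef_pos());move_linear(p+[0,0,.2],rate=.12);pause(.3)
w=whites("scene",.019,HEAD);print(w.mean(0),redface("scene"),read_t(),read_wrist_force())
im,*_=cam("scene");cv2.imwrite("pics/s5.png",im[:,:,::-1])
E
```

```text
white [272. 230.] 48 [ 0.6234 -0.0185  0.0324] top 0.0366
  white [249. 255.] 100 [ 0.6265 -0.1015  0.0307] top 0.036
[ 0.62493233 -0.05998093  0.03155002] (82, array([0.174 , 0.1834, 0.224 ])) 17.6417 [ 0.60656712 -0.23982697  0.14866522]
```

View pics/s5.png

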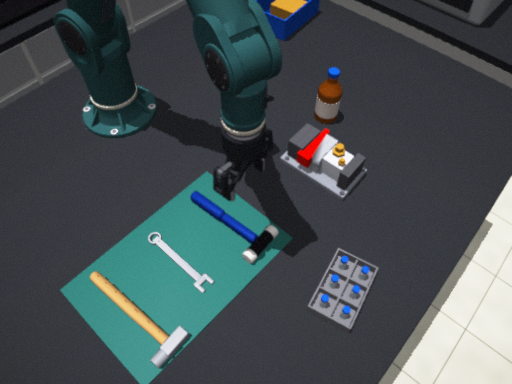

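The mallet lies flat on the mat with its head at about (261,243). The wedge is home at about (312,148), the gripper is clear, and the wrench, hammer and bottle have not moved.

```bash
python3 -c "
from station import *
print(finish_job())"
```

```text
the job is handed in; nothing more can be done
None
```

The job is handed in (the judge returned no verdict): the first mallet tap drove the wedge about 17.6 mm, the next drove it to its stop (confirmed by a firmer tap), and the mallet is back flat on the mat with the steel hammer, wrench and bottle left where they were.

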